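Turn a cast plate over in a clamshell turnover jig

ROBOT

A 6-joint arm with a two-finger parallel gripper is mounted at the origin on the work surface. World frame = base frame: x ahead of the robot, y to its left, z up, the work surface at z = 0. Lengths are in m, angles in rad, forces in N, time in s.
With the tool pointing down it reaches from about 0.25 to 0.725 m from the base axis. Payload 4 kg.
Tool frame: the origin (TCP) lies midway between the tips of the shut fingers; the grasp point (between the pads) lies grip_point_offset behind it (grip_point_offset is the distance from the TCP to the grasp point, in m); z points along the fingers, y is the line along which they close (so a half turn about z gives the same grasp; the last joint's range is limited). The gripper opens to 85 mm and grips with 20 to 120 N. Pads are 22 mm wide; open, the fingers measure 114 mm over their backs; the gripper's body (76 mm by 85 mm) begins 54 mm behind the grasp point. The pads swing forward as they close: fully open they stand 13 mm farther back than shut.
Start: joints at [1.346, 0.241, 0.005, 1.335, 0, 1.571], TCP at [0.111, 0.487, 0.231] pointing down, gripper open.
Joint ranges: [-2.72, 2.72], [-1.05, 1.87], [-1.09, 1.28], [-1.99, 2.15], [-1.42, 1.44], [-3.14, 3.14]. Speed limits (rad/s): [2.79, 2.79, 3.14, 3.14, 3.14, 3.14].

INTERFACE

Orientations are given as a unit quaternion [x, y, z, w].
In Python, from workcell import * gives the robot as it stands. The module is installed in compiled form; this text tells all that it offers.
- The arm moves only by the tool arm_command, never from a script. Its arguments are lists of equal length, an entry for each row: "slide": the shift along the tool's x, y, z in cm, a list of three; "spin": the turn about the tool's z in degrees. A call has exactly 5 rows; each row is the pose to reach, as a shift and turn from the pose commanded when the call began, along the tool's axes at that moment; what a row does not reach only later rows make up. A row lasts 1/8 s, in which the tool goes at most 62.5 mm and 10.7 degrees, less where a joint would pass 70% of its speed; a pose out of reach is approached as far as the arm can. A call with a gripper value outside its range is refused whole. "jaw" is the finger opening in cm, from 0 to 8.54, set as the call begins (left out, the last holds). The fingers move at their own pace and stop on an object; the grip force is fixed at half the most. Time passes only in rows, so rows that repeat a pose let the fingers close, or fill a call up. It gives the time, the measured TCP pose, the force, the opening and the grip force at its end, in the units of the state.
- get_obs(): the state, without advancing time (a new reading comes with each control period).
- camera(name): name is "side" or "top" or "wrist"; returns a dict with "pixels" (384x512x3 uint8, red, green, blue), "range_z" (384x512 float32, m along the optical axis (not along the pixel's ray), 0 where there is no reading), "intrinsics" (3x3 intrinsics, pixels), "rvec" (rotation vector, rad) and "tvec" (3), from world to camera coordinates, as OpenCV has them. Camera axes: x right, y down, z forward; pixel columns grow to the right and rows downward; lengths in m; the calibration is good to about 2 mm. A picture is of the moment at which its call begins.
- job_done(): hands the job in; it is judged then, once.
Trained networks look in a picture, given as the dict that the camera call returned (one of the last four; its "shot" number tells which), for a name from the list of things; names that differ only in an ending like _2 or _b are one class to them, and where a whole thing is asked for, a point or a joint stands for the part that bears it (a point fixed in the world has none). Each returns a list of dicts, best first, with "confidence" (0 to 1); they miss things now and then, are a little off and sometimes report something else, mostly with a low value. They report only what shows in the picture. A call takes as long as a camera call. They do not tell look-alikes from the thing itself.
- recognise(picture, thing): "centre" ([column, row] in pixels, amid what is visible of it).
- landmark_of(picture, thing): "centre" ([column, row] in pixels: a listed point, or the origin of a listed thing).
The state is a dict: "clock": time; "joint_pos": joint angles; "joint_vel": joint speeds; "tau": joint torques, N m; "eef_pos": TCP position; "tool_rot": TCP orientation; "ft_force": force on the tool from outside, world axes, zero at the start; "ft_torque": the same for the moment, N m; "grip_width": finger opening in m; "grasp_force": force on a finger pad.
Only numpy, scipy, OpenCV 4.12 (cv2) and the standard library are available. Lean on these libraries where they do the work, as an engineer would, in place of code of your own. Each camera call takes 0.05 s, during which the arm holds its last target. There are 200 camera calls.

TASK

Turn the cast brass plate back side up with the turnover jig, never touching the plate itself: swing the empty blue-handled leaf over it and press until it bears firmly on the plate, then swing the whole closed clamshell over to the blue side by the red handle until it lies fully down. Finally swing the red-handled leaf back open until it lies flat again, leaving the plate, dark side up, lying in the blue leaf. Carry the plate over without letting it drop, do not crush it in the jig, and leave the other things on the bench where they are.

Things in the scene. Friction and masses are not known exactly. Their poses are not given: they have to be found in the camera images.
- jig: Turnover jig fixed to the bench: dark steel base 190 x 200 x 14 mm, two aluminium leaves on one common level hinge axis, 38 mm above the bench, like an open book. The leaves push each other only through the plate between them. Origin: centre of the base's underside, z up; x along the hinge axis, +y to the side where the red leaf starts, -y to the blue leaf's side.
- hinge (a point): Middle of the hinge axis, 38 mm above the jig's origin; axes as the jig's. Each leaf is 150 mm long along x, reaches from 13 to 113 mm from the axis, and when flat lies 17 to 1 mm below the axis; its plate pocket, 5 mm deep, is centred 65 mm from the axis.
- red_leaf (a joint): Hinge angle of the leaf with the red handle, rad: 0 = flat on its own (+y) side, its start; pi/2 upright; pi (stop) = over on the blue side. Stiff friction hinge (0.5 N m): stays where it is left. The leaf weighs 0.25 kg.
- blue_leaf (a joint): Hinge angle of the leaf with the blue handle, rad: 0 (stop) = flat on its own (-y) side; near pi = closed over the red leaf. Starts empty, at 0 to 0.6. Stiff friction hinge (0.8 N m): stays where it is left, also while closed on the plate and turned over with it. 0.25 kg. It meets the plate somewhere between 3.09 and 3.16, depending on its pad: only touch can tell.
- red_grip (a point): Middle of the red handle: round 12 mm sleeve that turns freely on its bar, parallel to the hinge, 48 mm long between two 8 mm side arms, with a 31 mm gap to the leaf's edge. In the jig's frame 40 mm along +x and, with the leaf flat, 150 mm along +y from the hinge point, level with it (38 mm above the bench).
- blue_grip (a point): Middle of the blue handle, a turning sleeve like the red one. In the jig's frame 40 mm along -x and, with the leaf flat, 150 mm along -y from the hinge point, level with it. With the clamshell closed the two handles lie side by side, 80 mm between centres.
- blue_pad: Two cork strips, 14 x 40 mm, 84 mm apart, in the floor of the blue leaf's pocket, on which the turned plate lies. A locked set-screw holds them anywhere from 0 to 2 mm out of their lowest place, differently each time. Origin: on the strips' underside, at the pocket's centre.
- blue_nest (a point): Centre of the blue leaf's pocket, 65 mm from the hinge axis and in the plane of the axis: where the plate's middle belongs, within the pocket's 3.5 mm play.
- plate: Cast plate 100 x 72 x 12 mm, about 0.3 kg: polished brass face with a raised roundel (48 mm across, 4 mm high), dark steel-coloured back with two 14 mm studs, 4 mm high. Starts face up in the red leaf's pocket, 100 mm side along the hinge. Origin: centre of the slab's back; z points out of the brass face (up at the start, down when turned).
- plate_mid (a point): Middle of the plate's thickness, 6 mm from the origin along its z. 10 to 25 N at a handle is ample to close the jig on the plate; about 50 N there would crush it.
- bangle: Bystander: steel bangle 68 mm across, 14 mm high, beside the jig.
- wedge: Bystander: orange plastic wedge, 90 x 30 x 24 mm, beside the jig.
- pot: Bystander: white compound pot, 70 mm across, 60 mm high.
- mandrel: Bystander: wooden ring cone on a round foot, 80 mm across, 130 mm high.
- block: Bystander: steel bench block 80 x 80 x 30 mm.
- hammer: Bystander: hammer lying on the bench, origin on its underside.
- graver: Bystander: wooden-handled graver lying on the bench, origin on its underside.
There are look-alikes about, which are no part of the job. Of the things shaped like the plate, the brass one is meant.

How it is judged:
By the outcome, as a careful person would: the job done as asked, in the order asked, and still so for the second after the job is handed in, with the robot touching nothing.
It also fails if it takes over 64 s, if anything falls off the work surface, if the arm or the gripper's body presses on something with over 40 N, if the wrist force passes 120 N, or if a joint passes its speed limit or range.

## Working session

There is one attempt and no reset: what is moved stays moved. The work goes in short steps, Python scripts to look and compute and a tool call to move; the robot and the scene stay as the last step left them, time stands still between calls to the robot, and variables do not carry over. Pictures are saved under pics/ and viewed, at most 10 in all, crops included, and the job is handed in when it is done.

Besides the shell and the picture viewer there is one more tool, called after "Request:" by a JSON object that holds its "api" and its "payload". arm_command: Moves the arm, as the interface text tells. Its arguments: {"type":"object","properties":{"slide":{"type":"array","items":{"type":"array","items":{"type":"number"}}},"spin":{"type":"array","items":{"type":"number"}},"jaw":{"type":"number"}},"required":["slide","spin"]}

```bash
mkdir -p pics
cat > h.py <<'E'
from workcell import *
import numpy as np, cv2
from scipy.spatial.transform import Rotation as R
def world(p,uv,z=None):
    u,v=uv; K=p["intrinsics"]; Rm=cv2.Rodrigues(np.array(p["rvec"],float))[0]; t=np.array(p["tvec"],float).ravel()
    ray=np.linalg.inv(K)@[u,v,1]
    if z is None:
        d=p["range_z"][int(round(v)),int(round(u))]
        return Rm.T@(ray*d-t)
    c=-Rm.T@t; r=Rm.T@ray
    return c+r*(z-c[2])/r[2]
def save(p,n): cv2.imwrite("pics/"+n+".png",cv2.cvtColor(p["pixels"],cv2.COLOR_RGB2BGR))
E
python3 - <<'E'
from h import *
np.set_printoptions(precision=4,suppress=True)
o=get_obs(); print(o)
for n in ["top","side"]:
    p=camera(n); save(p,n+"0")
    for t in ["jig","hinge","red_grip","blue_grip","blue_nest","plate","plate_mid","bangle","wedge","pot","mandrel","block","hammer","graver"]:
        print(n,t,[(np.round(r["centre"]),round(r["confidence"],2),world(p,r["centre"])) for r in landmark_of(p,t)[:3]])
a=cv2.imread("pics/top0.png");b=cv2.imread("pics/side0.png")
E
```

```text
{'clock': 0.0, 'joint_pos': array([1.346 , 0.2414, 0.0037, 1.3352, 0.    , 1.5708]), 'joint_vel': array([-0.0019,  0.0015, -0.0013, -0.0015,  0.0015,  0.0009]), 'tau': array([ -0.0005, -37.2325,  25.2404,   0.0171,   0.    ,  -0.    ]), 'eef_pos': array([0.1113, 0.4868, 0.2304]), 'tool_rot': array([ 0.1122,  0.9937, -0.0011, -0.0001]), 'ft_force': array([ 0.2468,  0.6026, -0.1706]), 'ft_torque': array([ 0.0218, -0.0257, -0.0015]), 'grasp_force': 0.0, 'grip_width': 0.08536148876474169}
top jig []
top hinge [(array([237., 189.]), 0.58, array([0.5342, 0.0257, 0.046 ]))]
top red_grip [(array([192., 178.]), 0.64, array([0.5703, 0.1733, 0.0441]))]
top blue_grip [(array([282., 201.]), 0.81, array([ 0.4912, -0.1189,  0.0588]))]
top blue_nest [(array([257., 190.]), 0.71, array([ 0.5314, -0.04  ,  0.0341]))]
top plate [(array([100., 258.]), 0.83, array([0.3159, 0.477 , 0.0231])), (array([309., 151.]), 0.71, array([ 0.6603, -0.2165,  0.0217])), (array([216., 192.]), 0.57, array([0.5245, 0.0931, 0.0506]))]
top plate_mid [(array([215., 192.]), 0.78, array([0.5256, 0.0971, 0.0496])), (array([308.,
[... 1708 characters left out ...]
dge [(array([209., 189.]), 0.68, array([0.3869, 0.0237, 0.0134]))]
side pot [(array([222., 144.]), 0.76, array([ 0.4701, -1.0116,  0.6862]))]
side mandrel [(array([240., 285.]), 0.91, array([ 0.4787, -0.3963,  0.017 ])), (array([255., 174.]), 0.42, array([0.5383, 0.0634, 0.0449])), (array([309., 278.]), 0.27, array([ 0.6402, -0.3972,  0.0311]))]
side block [(array([310., 280.]), 0.73, array([ 0.6423, -0.4002,  0.0298]))]
side hammer [(array([276., 343.]), 0.95, array([ 0.5469, -0.5541,  0.0186])), (array([224., 143.]), 0.69, array([0.4315, 0.3499, 0.0213]))]
side graver [(array([274., 135.]), 0.5, array([0.641 , 0.426 , 0.0186])), (array([253., 178.]), 0.31, array([0.5314, 0.0471, 0.0392]))]
```

Run:
```python
import cv2,numpy as np
a=cv2.imread("pics/top0.png")[120:260,150:330];b=cv2.imread("pics/side0.png")[120:260,170:350]
cv2.imwrite("pics/c0.png",np.vstack([cv2.resize(x,None,fx=2.1,fy=2.1,interpolation=3) for x in(a,b)])) 
cv2.imwrite("pics/c1.png",np.hstack([cv2.resize(cv2.imread(f"pics/{n}0.png"),(400,300)) for n in("top","side")]))
```

```text
(no output)
```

View pics/c0.png

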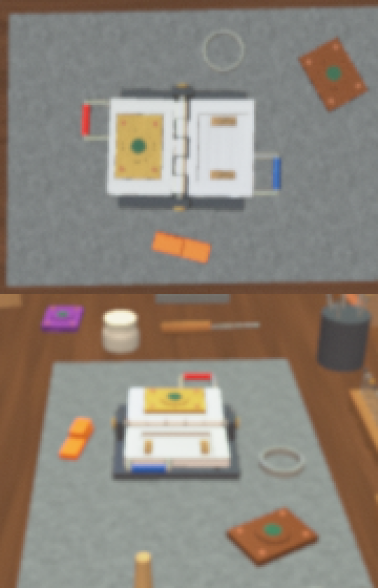

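View pics/c1.png

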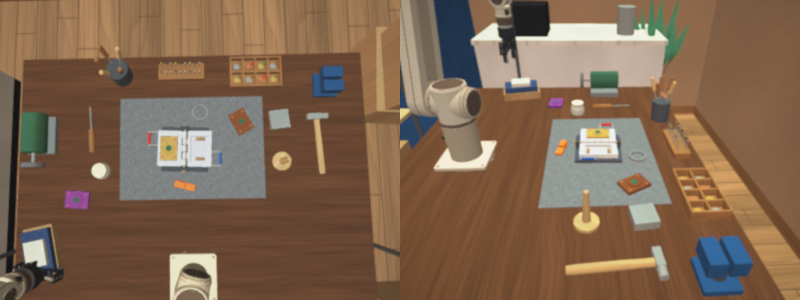

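The pictures show the open jig near world (0.535, 0.025). The brass plate is in the left (+y) leaf, at crop pixel (138,145). The red handle is at upper left and the blue handle at lower right. The purple and copper look-alike plates lie elsewhere. I'm moving above the jig for a close wrist view.

Request:
{"api": "arm_command", "payload": {"slide": [[-4.8,-3.8,-1],[-9.6,-7.6,-2],[-14.4,-11.4,-3],[-19.2,-15.2,-4],[-24,-19,-5]], "spin": [0,0,0,0,0], "jaw": 3}}

```text
clock: 2.12
eef_pos: [0.304, 0.2472, 0.2819]
tool_rot: [0.112, 0.994, 0.0, 0.0]
ft_force: [-0.5, 0.3, 0.3]
grip_width: 0.0297
grasp_force: 0.0
```

Request:
{"api": "arm_command", "payload": {"slide": [[-4.8,-3.8,-1],[-9.6,-7.6,-2],[-14.4,-11.4,-3],[-19.2,-15.2,-4],[-24,-19,-5]], "spin": [-3,-6,-9,-12,-13]}}

```text
clock: 2.75
eef_pos: [0.4957, 0.0082, 0.3319]
tool_rot: [-0.001, 1.0, 0.0, 0.0]
ft_force: [1.6, 1.3, 0.2]
grip_width: 0.0296
grasp_force: 0.0
```

```bash
cat > look.py <<'E'
from h import *
import sys
np.set_printoptions(precision=4,suppress=True)
o=get_obs(); print(o["clock"],o["eef_pos"],o["tool_rot"],o["ft_force"],o["grip_width"])
print("toolx",R.from_quat(o["tool_rot"]).as_matrix().T[:2])
for n in ["wrist"]:
    p=camera(n); save(p,n+"_"+sys.argv[1])
    for t in ["hinge","red_grip","blue_grip","blue_nest","plate","plate_mid"]:
        print(n,t,[(np.round(r["centre"]),round(r["confidence"],2),world(p,r["centre"])) for r in landmark_of(p,t)[:2]])
try: print(grip_point_offset)
except Exception as e: print(e)
E
python3 look.py 1
```

```text
2.75 [0.4957 0.0082 0.3319] [-0.0012  1.      0.0002  0.0005] [1.5565 1.2897 0.1587] 0.029606645212835524
toolx [[-1.     -0.0025 -0.0009]
 [-0.0025  1.      0.0003]]
wrist hinge [(array([262., 173.]), 0.65, array([0.5291, 0.0245, 0.0473])), (array([221., 179.]), 0.33, array([ 0.5423, -0.0378,  0.0346]))]
wrist red_grip [(array([358., 203.]), 0.77, array([0.5795, 0.1738, 0.0404]))]
wrist blue_grip [(array([159., 143.]), 0.75, array([ 0.4831, -0.1194,  0.0623]))]
wrist blue_nest [(array([220., 180.]), 0.71, array([ 0.544 , -0.0394,  0.0342])), (array([496., 217.]), 0.43, array([0.6162, 0.4224, 0.0073]))]
wrist plate [(array([125., 234.]), 0.92, array([ 0.6437, -0.2035,  0.0202])), (array([308., 172.]), 0.8, array([0.5272, 0.0913, 0.0498]))]
wrist plate_mid [(array([125., 233.]), 0.81, array([ 0.6409, -0.2041,  0.02  ])), (array([306., 170.]), 0.72, array([0.5247, 0.089 , 0.0487]))]
0.0187
```

View pics/wrist_1.png

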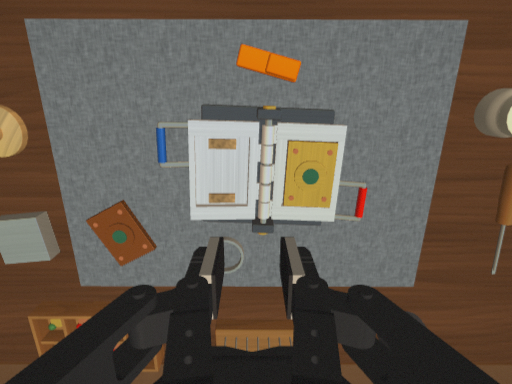

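The wrist view shows the hinge running from (270,108) to (262,232), so the jig is yawed about -4°. The blue handle is at (161,145), the red at (361,202) and the brass plate at (310,176). Next I'm refining by colour and depth.

```bash
cat > fit.py <<'E'
from h import *
np.set_printoptions(precision=4,suppress=True)
def cloud(p):
    K=p["intrinsics"]; Rm=cv2.Rodrigues(np.array(p["rvec"],float))[0]; t=np.array(p["tvec"],float).ravel()
    v,u=np.mgrid[:384,:512]; d=p["range_z"]
    c=np.stack([(u-K[0,2])/K[0,0]*d,(v-K[1,2])/K[1,1]*d,d],-1)
    return (c-t)@Rm
def seg(n):
    p=camera(n); W=cloud(p); hsv=cv2.cvtColor(p["pixels"],cv2.COLOR_RGB2HSV); H,S,V=[hsv[...,i].astype(int) for i in range(3)]
    reg=(W[...,0]>.4)&(W[...,0]<.68)&(W[...,1]>-.2)&(W[...,1]<.25)&(p["range_z"]>0)&(W[...,2]>.025)
    for nm,m in dict(red=((H<6)|(H>174))&(S>170),blue=(H>100)&(H<125)&(S>150),brass=(H>17)&(H<30)&(S>100)).items():
        k=(reg&m).astype(np.uint8); 
        nn,l,st,_=cv2.connectedComponentsWithStats(k)
        if nn<2: print(n,nm,"none");continue
        k=l==1+np.argmax(st[1:,4]); q=W[k]; r=cv2.minAreaRect((q[:,:2]*1000).astype(np.float32))
        print(n,nm,k.sum(),"mid",(np.percentile(q,2,0)+np.percentile(q,98,0))/2,"mean",q.mean(0),"zmax",np.percentile(q[:,2],90),"rect",np.round(np.array(r[0]),1),np.round(r[1],1),round(r[2],1))
if __name__=="__main__":
    for n in("wrist","top","side"): seg(n)
E
python3 fit.py
```

```text
wrist red 212 mid [0.5769 0.1769 0.0426] mean [0.5766 0.1761 0.0431] zmax 0.044705071562494016 rect [577.1 176.9] [11.1 46.4] 88.2
wrist blue 270 mid [ 0.4856 -0.1169  0.0608] mean [ 0.4853 -0.1163  0.0618] zmax 0.06343834496114681 rect [ 485.9 -117.2] [10.4 46.2] 88.3
wrist brass 2839 mid [0.5328 0.0947 0.0458] mean [0.5305 0.0944 0.0451] zmax 0.04840927913696166 rect [533.6  95.2] [72.8 99.2] 87.5
top red none
top blue 23 mid [ 0.4857 -0.1185  0.0618] mean [ 0.4859 -0.1185  0.0628] zmax 0.06588209785531177 rect [ 485.1 -118.5] [ 3.4 35.6] 88.2
top brass 1 mid [ 0.5722 -0.0316  0.0392] mean [ 0.5722 -0.0316  0.0392] zmax 0.03920419601370611 rect [572.2 -31.6] [0. 0.] 0.0
side red 10 mid [0.5759 0.1698 0.0423] mean [0.5758 0.1711 0.0415] zmax 0.043637597029138255 rect [576.  169.7] [32.4  8.9] 0.5
side blue 26 mid [ 0.4852 -0.1251  0.058 ] mean [ 0.4853 -0.1251  0.0578] zmax 0.06083558061678641 rect [ 485.8 -126. ] [ 7.8 37.8] 83.8
side brass 286 mid [0.5315 0.0906 0.0461] mean [0.5319 0.0863 0.0454] zmax 0.04870481174236939 rect [531.8  91.4] [74.3 93.1] 86.1
```

Request:
{"api": "arm_command", "payload": {"slide": [[0.2,-3,4.5],[0.5,-6,9],[0.8,-9,13.5],[1,-12,18.5],[1,-12.7,23]], "spin": [1,2,2.2,2.2,2.2]}}

```text
clock: 3.88
eef_pos: [0.4845, -0.1177, 0.1001]
tool_rot: [0.019, 1.0, -0.0, 0.0]
ft_force: [0.5, -0.0, 0.9]
grip_width: 0.0302
grasp_force: 0.0
```

```bash
python3 look.py 2; python3 fit.py | head -3
```

```text
3.875 [ 0.4845 -0.1177  0.1001] [ 0.0185  0.9998 -0.0002  0.0003] [ 0.5196 -0.0287  0.8813] 0.030159977213596815
toolx [[-0.9993  0.037  -0.0006]
 [ 0.037   0.9993 -0.0004]]
wrist hinge [(array([441., 259.]), 0.98, array([0.5276, 0.0237, 0.0449]))]
wrist red_grip []
wrist blue_grip [(array([249., 225.]), 0.58, array([ 0.4866, -0.1191,  0.0625]))]
wrist blue_nest [(array([363., 269.]), 0.63, array([ 0.5424, -0.0295,  0.0327]))]
wrist plate [(array([162., 351.]), 0.58, array([ 0.6339, -0.2082,  0.0214]))]
wrist plate_mid [(array([164., 350.]), 0.61, array([ 0.6329, -0.2066,  0.0212]))]
0.0187
wrist red none
wrist blue 1049 mid [ 0.4857 -0.1177  0.0614] mean [ 0.485  -0.1177  0.0618] zmax 0.06317083248790231 rect [ 486.2 -117.5] [11.2 47.7] 88.3
wrist brass 4241 mid [0.5319 0.0727 0.0422] mean [0.5358 0.0677 0.0433] zmax 0.045577618946330924 rect [533.   76.4] [37.8 99.9] 87.8
```

View pics/wrist_2.png

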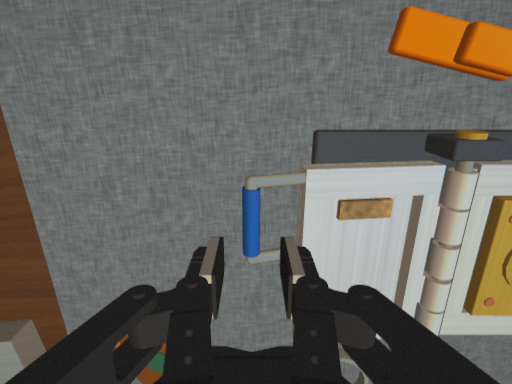

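The blue sleeve at pixel (250,225) lies between the fingers, so I'm descending and gripping.

Request:
{"api": "arm_command", "payload": {"slide": [[-0.1,0,2.5],[-0.1,0,4.5],[-0.1,0,6],[-0.1,0,6.1],[-0.1,0,6.1]], "spin": [0,0,0,0,0]}}

```text
clock: 5.0
eef_pos: [0.4865, -0.1172, 0.0409]
tool_rot: [0.018, 1.0, -0.0, 0.0]
ft_force: [-0.1, 0.2, 0.2]
grip_width: 0.03
grasp_force: 0.0
```

Request:
{"api": "arm_command", "payload": {"slide": [[0,0,0],[0,0,0],[0,0,0],[0,0,0],[0,0,0]], "spin": [0,0,0,0,0], "jaw": 0.8}}

```text
clock: 5.62
eef_pos: [0.4867, -0.1183, 0.0413]
tool_rot: [0.019, 1.0, -0.001, 0.001]
ft_force: [-1.3, -5.7, 4.2]
grip_width: 0.01
grasp_force: 58.7
```

```bash
cat > arc.py <<'E'
import numpy as np,sys
# side=+1: dy uses -cos (blue, starts -y); angles in deg
def tab(angs,sgn):
    for i in range(0,len(angs)-1,5):
        a0=np.radians(angs[i]); a=np.radians(angs[i+1:i+6])
        print([[0,round(float(sgn*15*(np.cos(a0)-np.cos(x))),2),round(float(-15*(np.sin(x)-np.sin(a0))),2)] for x in a], angs[i+1:i+6])
E
python3 - <<'E'
from arc import *
tab([7.4,12,19,27,36,45,54,63,72,81,90,99,108,117,126,135,144,153,161,168,173],1)
E
```

```text
[[0, 0.2, -1.19], [0, 0.69, -2.95], [0, 1.51, -4.88], [0, 2.74, -6.88], [0, 4.27, -8.67]] [12, 19, 27, 36, 45]
[[0, 1.79, -1.53], [0, 3.8, -2.76], [0, 5.97, -3.66], [0, 8.26, -4.21], [0, 10.61, -4.39]] [54, 63, 72, 81, 90]
[[0, 2.35, 0.18], [0, 4.64, 0.73], [0, 6.81, 1.63], [0, 8.82, 2.86], [0, 10.61, 4.39]] [99, 108, 117, 126, 135]
[[0, 1.53, 1.79], [0, 2.76, 3.8], [0, 3.58, 5.72], [0, 4.07, 7.49], [0, 4.28, 8.78]] [144, 153, 161, 168, 173]
```

Request:
{"api": "arm_command", "payload": {"slide": [[0,0.2,-1.2],[0,0.7,-2.95],[0,1.5,-4.9],[0,2.75,-6.9],[0,4.25,-8.65]], "spin": [0,0,0,0,0]}}

```text
clock: 6.25
eef_pos: [0.4882, -0.0768, 0.1277]
tool_rot: [0.019, 1.0, -0.003, 0.001]
ft_force: [1.7, -7.9, -2.3]
grip_width: 0.0098
grasp_force: 59.0
```

```bash
python3 -c "
from h import *
o=get_obs();print(o['eef_pos'],o['ft_force'],o['ft_torque'],o['grip_width'],o['grasp_force'])"
```

```text
[ 0.48818128 -0.0768153   0.12765724] [ 1.68758276 -7.87846477 -2.26212046] [-1.48297291 -0.43651077  0.0609383 ] 0.009762350743339237 58.991371393203735
```

Request:
{"api": "arm_command", "payload": {"slide": [[0,1.8,-1.55],[0,3.8,-2.75],[0,5.95,-3.65],[0,8.25,-4.2],[0,10.6,-4.4]], "spin": [0,0,0,0,0]}}

```text
clock: 6.88
eef_pos: [0.4922, 0.0306, 0.1728]
tool_rot: [0.019, 1.0, -0.001, 0.002]
ft_force: [1.8, -5.1, -0.3]
grip_width: 0.0099
grasp_force: 59.2
```

Request:
{"api": "arm_command", "payload": {"slide": [[0,2.35,0.2],[0,4.65,0.75],[0,6.8,1.65],[0,8.8,2.85],[0,10.6,4.4]], "spin": [0,0,0,0,0]}}

```text
clock: 7.5
eef_pos: [0.4963, 0.1381, 0.1273]
tool_rot: [0.018, 1.0, 0.0, 0.001]
ft_force: [4.8, -3.9, 2.0]
grip_width: 0.0095
grasp_force: 59.4
```

Request:
{"api": "arm_command", "payload": {"slide": [[0,1.55,1.8],[0,2.75,3.8],[0,3.55,5.7],[0,3.9,6.8],[0,4.1,7.5]], "spin": [0,0,0,0,0]}}

```text
clock: 8.12
eef_pos: [0.4978, 0.1777, 0.0511]
tool_rot: [0.018, 1.0, -0.001, 0.001]
ft_force: [4.4, -6.3, 3.3]
grip_width: 0.01
grasp_force: 59.7
```

Request:
{"api": "arm_command", "payload": {"slide": [[0,0.1,0.5],[0,0.18,1],[0,0.25,1.4],[0,0.25,1.6],[0,0.25,1.6]], "spin": [0,0,0,0,0]}}

```text
clock: 8.75
eef_pos: [0.4978, 0.1798, 0.0354]
tool_rot: [0.019, 1.0, -0.001, 0.001]
ft_force: [4.8, -5.7, 1.0]
grip_width: 0.0095
grasp_force: 59.4
```

Request:
{"api": "arm_command", "payload": {"slide": [[0,0,0.1],[0,0,0.2],[0,0,0.3],[0,0,0.4],[0,0,0.4]], "spin": [0,0,0,0,0]}}

```text
clock: 9.38
eef_pos: [0.4978, 0.1801, 0.0317]
tool_rot: [0.019, 1.0, -0.001, 0.001]
ft_force: [4.5, -4.7, 1.8]
grip_width: 0.0098
grasp_force: 59.6
```

Request:
{"api": "arm_command", "payload": {"slide": [[0,0,0.1],[0,0,0.2],[0,0,0.2],[0,0,0.2],[0,0,0.2]], "spin": [0,0,0,0,0]}}

```text
clock: 10.0
eef_pos: [0.4978, 0.1802, 0.0297]
tool_rot: [0.019, 1.0, -0.001, 0.001]
ft_force: [3.6, -4.0, 2.0]
grip_width: 0.0098
grasp_force: 59.6
```

Request:
{"api": "arm_command", "payload": {"slide": [[0,0,0.1],[0,0,0.2],[0,0,0.2],[0,0,0.2],[0,0,0.2]], "spin": [0,0,0,0,0]}}

```text
clock: 10.62
eef_pos: [0.4978, 0.1803, 0.0277]
tool_rot: [0.019, 1.0, -0.001, 0.001]
ft_force: [3.3, -4.4, 3.8]
grip_width: 0.0099
grasp_force: 59.6
```

Request:
{"api": "arm_command", "payload": {"slide": [[0,0,0.1],[0,0,0.15],[0,0,0.15],[0,0,0.15],[0,0,0.15]], "spin": [0,0,0,0,0]}}

```text
clock: 11.25
eef_pos: [0.4979, 0.1803, 0.0262]
tool_rot: [0.019, 1.0, -0.001, 0.001]
ft_force: [3.0, -4.5, 2.8]
grip_width: 0.0094
grasp_force: 59.6
```

Request:
{"api": "arm_command", "payload": {"slide": [[0,0,0.1],[0,0,0.15],[0,0,0.15],[0,0,0.15],[0,0,0.15]], "spin": [0,0,0,0,0]}}

```text
clock: 11.88
eef_pos: [0.4978, 0.1803, 0.0248]
tool_rot: [0.019, 1.0, -0.001, 0.001]
ft_force: [3.2, -5.0, 3.4]
grip_width: 0.0097
grasp_force: 59.6
```

Request:
{"api": "arm_command", "payload": {"slide": [[0,0,0.1],[0,0,0.1],[0,0,0.1],[0,0,0.1],[0,0,0.1]], "spin": [0,0,0,0,0]}}

```text
clock: 12.5
eef_pos: [0.4978, 0.1804, 0.0238]
tool_rot: [0.019, 1.0, -0.0, 0.001]
ft_force: [3.6, -4.2, 3.3]
grip_width: 0.0098
grasp_force: 59.6
```

Request:
{"api": "arm_command", "payload": {"slide": [[0,0,0.1],[0,0,0.1],[0,0,0.1],[0,0,0.1],[0,0,0.1]], "spin": [0,0,0,0,0]}}

```text
clock: 13.12
eef_pos: [0.4979, 0.1804, 0.0229]
tool_rot: [0.019, 1.0, -0.0, 0.001]
ft_force: [3.7, -3.9, 3.4]
grip_width: 0.0102
grasp_force: 59.7
```

Request:
{"api": "arm_command", "payload": {"slide": [[0,0,0.1],[0,0,0.1],[0,0,0.1],[0,0,0.1],[0,0,0.1]], "spin": [0,0,0,0,0]}}

```text
clock: 13.75
eef_pos: [0.4979, 0.1804, 0.0226]
tool_rot: [0.019, 1.0, -0.0, 0.001]
ft_force: [1.9, -5.0, 9.7]
grip_width: 0.0098
grasp_force: 60.3
```

Request:
{"api": "arm_command", "payload": {"slide": [[0,0,0.05],[0,0,0.1],[0,0,0.1],[0,0,0.1],[0,0,0.1]], "spin": [0,0,0,0,0]}}

```text
clock: 14.38
eef_pos: [0.498, 0.1804, 0.0225]
tool_rot: [0.019, 1.0, -0.0, 0.002]
ft_force: [-1.5, -6.0, 14.8]
grip_width: 0.0099
grasp_force: 60.8
```

Request:
{"api": "arm_command", "payload": {"slide": [[0,0,0.05],[0,0,0.1],[0,0,0.1],[0,0,0.1],[0,0,0.1]], "spin": [0,0,0,0,0]}}

```text
clock: 15.0
eef_pos: [0.498, 0.1804, 0.0223]
tool_rot: [0.019, 1.0, -0.0, 0.002]
ft_force: [-1.9, -6.0, 19.9]
grip_width: 0.0096
grasp_force: 61.4
```

Contact is firm at about 20 N, so I'm releasing, lifting, and shifting to the red handle.

Request:
{"api": "arm_command", "payload": {"slide": [[0,0,-0.2],[0,0,-0.2],[0,0,-0.2],[0,0,-0.2],[0,0,-3]], "spin": [0,0,0,0,0], "jaw": 3}}

```text
clock: 15.62
eef_pos: [0.4944, 0.1801, 0.0476]
tool_rot: [0.018, 1.0, -0.001, -0.003]
ft_force: [0.7, -0.3, 0.2]
grip_width: 0.0302
grasp_force: 0.0
```

Request:
{"api": "arm_command", "payload": {"slide": [[0,0,-4],[-2,0,-5],[-5,0,-5],[-8,0,-5],[-8,0,-5]], "spin": [0,0,0,0,0]}}

```text
clock: 16.25
eef_pos: [0.5784, 0.1778, 0.0992]
tool_rot: [0.019, 1.0, 0.0, 0.0]
ft_force: [0.2, 0.1, -0.0]
grip_width: 0.0299
grasp_force: 0.0
```

```bash
python3 look.py 3; python3 fit.py | head -3
```

```text
16.25 [0.5784 0.1778 0.0992] [0.0187 0.9998 0.0002 0.0004] [ 0.2337  0.1164 -0.0274] 0.029890487919673244
toolx [[-0.9993  0.0374 -0.0008]
 [ 0.0374  0.9993  0.0004]]
wrist hinge [(array([ 34., 153.]), 0.83, array([0.5281, 0.0434, 0.0559])), (array([250.,  91.]), 0.56, array([0.4967, 0.1806, 0.0439]))]
wrist red_grip [(array([248., 208.]), 0.74, array([0.5755, 0.1761, 0.0433]))]
wrist blue_grip [(array([251.,  93.]), 0.59, array([0.4978, 0.1808, 0.0445]))]
wrist blue_nest [(array([124., 159.]), 0.86, array([0.5346, 0.0991, 0.0552]))]
wrist plate []
wrist plate_mid [(array([127., 157.]), 0.29, array([0.5332, 0.101 , 0.0551]))]
0.0187
wrist red 941 mid [0.577  0.1779 0.0427] mean [0.5762 0.1779 0.0432] zmax 0.044531428893438925 rect [577.5 177.7] [11.4 47.8] 87.6
wrist blue 1358 mid [0.4975 0.1811 0.0427] mean [0.4966 0.181  0.0432] zmax 0.044667363813164586 rect [497.6 181. ] [11.3 47.6] 88.2
wrist brass 44 mid [0.6272 0.0287 0.0481] mean [0.6276 0.0281 0.0479] zmax 0.050494581144671265 rect [627.2  28.7] [16.4  5.2] 89.4
```

View pics/wrist_3.png

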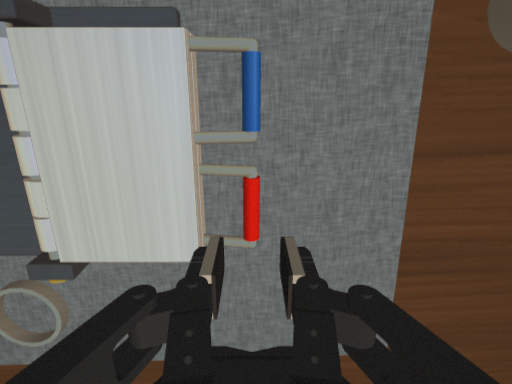

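The clamshell is closed: blue sleeve at (251,92), red sleeve at (251,208) between the fingers. Descending on the red.

Request:
{"api": "arm_command", "payload": {"slide": [[0.1,0,3],[0.1,0,5.5],[0.1,0,7.2],[0.1,0,7.6],[0.1,0,7.6]], "spin": [0,0,0,0,0]}}

```text
clock: 17.38
eef_pos: [0.576, 0.178, 0.0241]
tool_rot: [0.018, 1.0, 0.0, 0.0]
ft_force: [0.0, 0.5, -0.3]
grip_width: 0.0301
grasp_force: 0.0
```

Request:
{"api": "arm_command", "payload": {"slide": [[0,0,0],[0,0,0],[0,0,0],[0,0,0],[0,0,0]], "spin": [0,0,0,0,0], "jaw": 0.8}}

```text
clock: 18.0
eef_pos: [0.5766, 0.1774, 0.025]
tool_rot: [0.018, 1.0, -0.0, 0.001]
ft_force: [-1.4, -3.2, 5.9]
grip_width: 0.0094
grasp_force: 58.8
```

Run:
```python
from arc import *
tab([0,5,12,20,29,38,47,56,65,74,83,92,101,110,119,128,137,146,154,161,167,172,175,177,178.5,180],-1)
```

```text
[[0, -0.06, -1.31], [0, -0.33, -3.12], [0, -0.9, -5.13], [0, -1.88, -7.27], [0, -3.18, -9.23]] [5, 12, 20, 29, 38]
[[0, -1.59, -1.74], [0, -3.43, -3.2], [0, -5.48, -4.36], [0, -7.69, -5.18], [0, -9.99, -5.65]] [47, 56, 65, 74, 83]
[[0, -2.35, -0.1], [0, -4.69, 0.16], [0, -6.96, 0.79], [0, -9.1, 1.77], [0, -11.06, 3.07]] [92, 101, 110, 119, 128]
[[0, -1.74, 1.59], [0, -3.2, 3.43], [0, -4.25, 5.24], [0, -4.95, 6.94], [0, -5.38, 8.45]] [137, 146, 154, 161, 167]
[[0, -0.24, 1.29], [0, -0.33, 2.07], [0, -0.36, 2.59], [0, -0.38, 2.98], [0, -0.38, 3.37]] [172, 175, 177, 178.5, 180]
```

Request:
{"api": "arm_command", "payload": {"slide": [[0,-0.05,-1.3],[0,-0.35,-3.1],[0,-0.9,-5.15],[0,-1.9,-7.25],[0,-3.2,-9.25]], "spin": [0,0,0,0,0]}}

```text
clock: 18.62
eef_pos: [0.5753, 0.1477, 0.115]
tool_rot: [0.017, 1.0, 0.002, 0.0]
ft_force: [7.7, 1.8, -13.5]
grip_width: 0.0092
grasp_force: 58.6
```

Request:
{"api": "arm_command", "payload": {"slide": [[0,-1.6,-1.75],[0,-3.45,-3.2],[0,-5.5,-4.35],[0,-7.7,-5.2],[0,-10,-5.65]], "spin": [0,0,0,0,0]}}

```text
clock: 19.25
eef_pos: [0.5717, 0.0501, 0.1735]
tool_rot: [0.017, 1.0, 0.005, 0.001]
ft_force: [3.2, 9.1, -4.0]
grip_width: 0.0095
grasp_force: 59.5
```

Request:
{"api": "arm_command", "payload": {"slide": [[0,-2.35,-0.1],[0,-4.7,0.15],[0,-6.95,0.8],[0,-9.1,1.75],[0,-11.05,3.05]], "spin": [0,0,0,0,0]}}

```text
clock: 19.88
eef_pos: [0.5676, -0.0635, 0.1444]
tool_rot: [0.018, 1.0, 0.002, 0.002]
ft_force: [-2.1, 4.4, 5.9]
grip_width: 0.0096
grasp_force: 60.6
```

Request:
{"api": "arm_command", "payload": {"slide": [[0,-1.75,1.6],[0,-3.2,3.45],[0,-4.25,5.25],[0,-4.9,6.7],[0,-5.2,7.7]], "spin": [0,0,0,0,0]}}

```text
clock: 20.5
eef_pos: [0.5656, -0.1168, 0.0659]
tool_rot: [0.018, 1.0, -0.0, 0.001]
ft_force: [-1.4, -0.7, 6.2]
grip_width: 0.0095
grasp_force: 60.6
```

Request:
{"api": "arm_command", "payload": {"slide": [[0,-0.1,0.7],[0,-0.2,1.4],[0,-0.25,2],[0,-0.3,2.6],[0,-0.3,3]], "spin": [0,0,0,0,0]}}

```text
clock: 21.12
eef_pos: [0.5654, -0.122, 0.0363]
tool_rot: [0.019, 1.0, -0.003, 0.001]
ft_force: [-1.4, -6.7, 6.2]
grip_width: 0.0097
grasp_force: 60.6
```

Request:
{"api": "arm_command", "payload": {"slide": [[0,0,0.2],[0,0,0.4],[0,0,0.6],[0,0,0.6],[0,0,0.6]], "spin": [0,0,0,0,0]}}

```text
clock: 21.75
eef_pos: [0.5654, -0.1223, 0.0302]
tool_rot: [0.019, 1.0, -0.003, 0.001]
ft_force: [-1.3, -7.9, 3.0]
grip_width: 0.0096
grasp_force: 60.4
```

Request:
{"api": "arm_command", "payload": {"slide": [[0,0,0.1],[0,0,0.2],[0,0,0.3],[0,0,0.3],[0,0,0.3]], "spin": [0,0,0,0,0]}}

```text
clock: 22.38
eef_pos: [0.5654, -0.1224, 0.0274]
tool_rot: [0.019, 1.0, -0.003, 0.001]
ft_force: [-2.1, -8.6, 4.8]
grip_width: 0.0098
grasp_force: 60.4
```

Request:
{"api": "arm_command", "payload": {"slide": [[0,0,0.1],[0,0,0.15],[0,0,0.15],[0,0,0.15],[0,0,0.15]], "spin": [0,0,0,0,0]}}

```text
clock: 23.0
eef_pos: [0.5653, -0.1224, 0.0259]
tool_rot: [0.019, 1.0, -0.003, 0.001]
ft_force: [-1.7, -8.8, 4.2]
grip_width: 0.0095
grasp_force: 60.5
```

Request:
{"api": "arm_command", "payload": {"slide": [[0,0,0.1],[0,0,0.15],[0,0,0.15],[0,0,0.15],[0,0,0.15]], "spin": [0,0,0,0,0]}}

```text
clock: 23.62
eef_pos: [0.5654, -0.1224, 0.0251]
tool_rot: [0.019, 1.0, -0.003, 0.001]
ft_force: [-3.0, -7.8, 9.1]
grip_width: 0.0095
grasp_force: 60.9
```

Request:
{"api": "arm_command", "payload": {"slide": [[0,0,0.1],[0,0,0.1],[0,0,0.1],[0,0,0.1],[0,0,0.1]], "spin": [0,0,0,0,0]}}

```text
clock: 24.25
eef_pos: [0.5654, -0.1224, 0.025]
tool_rot: [0.019, 1.0, -0.003, 0.001]
ft_force: [-5.1, -8.5, 14.0]
grip_width: 0.0097
grasp_force: 61.5
```

Request:
{"api": "arm_command", "payload": {"slide": [[0,-0.1,0.1],[0,-0.1,0.1],[0,-0.1,0.1],[0,-0.1,0.1],[0,-0.1,0.1]], "spin": [0,0,0,0,0]}}

```text
clock: 24.88
eef_pos: [0.5655, -0.1224, 0.0249]
tool_rot: [0.019, 1.0, -0.002, 0.001]
ft_force: [-7.1, -5.4, 17.9]
grip_width: 0.0094
grasp_force: 62.0
```

Run:
```python
from arc import *
tab([180,177,174,170,165,159,151,143,134,125,116,107,98,89,80,71,62,53,44,35,27,20,14,9,6,4],-1)
```

```text
[[0, 0.02, -0.79], [0, 0.08, -1.57], [0, 0.23, -2.6], [0, 0.51, -3.88], [0, 1.0, -5.38]] [177, 174, 170, 165, 159]
[[0, 0.88, -1.9], [0, 2.02, -3.65], [0, 3.58, -5.41], [0, 5.4, -6.91], [0, 7.43, -8.11]] [151, 143, 134, 125, 116]
[[0, 2.19, -0.86], [0, 4.49, -1.37], [0, 6.84, -1.52], [0, 9.18, -1.29], [0, 11.46, -0.7]] [107, 98, 89, 80, 71]
[[0, 2.16, 0.94], [0, 4.14, 2.2], [0, 5.91, 3.76], [0, 7.4, 5.58], [0, 8.48, 7.37]] [62, 53, 44, 35, 27]
[[0, 0.73, 1.68], [0, 1.19, 3.18], [0, 1.45, 4.46], [0, 1.55, 5.24], [0, 1.6, 5.76]] [20, 14, 9, 6, 4]
```

Request:
{"api": "arm_command", "payload": {"slide": [[0,0,-0.8],[0,0.1,-1.7],[0,0.25,-2.9],[0,0.5,-4.2],[0,1,-5.7]], "spin": [0,0,0,0,0]}}

```text
clock: 25.5
eef_pos: [0.5656, -0.1127, 0.0784]
tool_rot: [0.019, 1.0, -0.002, 0.0]
ft_force: [0.9, -6.8, -2.2]
grip_width: 0.0097
grasp_force: 59.8
```

Request:
{"api": "arm_command", "payload": {"slide": [[0,0.9,-1.9],[0,2,-3.65],[0,3.6,-5.4],[0,5.4,-6.9],[0,7.45,-8.1]], "spin": [0,0,0,0,0]}}

```text
clock: 26.12
eef_pos: [0.5684, -0.0373, 0.1605]
tool_rot: [0.019, 1.0, -0.002, 0.001]
ft_force: [0.7, -4.1, -2.4]
grip_width: 0.0097
grasp_force: 59.7
```

Run:
```python
from h import *
p=camera("top");q=camera("side");save(p,"t4");save(q,"s4")
a=p["pixels"][120:260,150:330,::-1];b=q["pixels"][120:260,170:350,::-1]
cv2.imwrite("pics/c4.png",np.vstack([cv2.resize(x,None,fx=2.1,fy=2.1,interpolation=3) for x in(a,b)]))
```

```text
(no output)
```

View pics/c4.png

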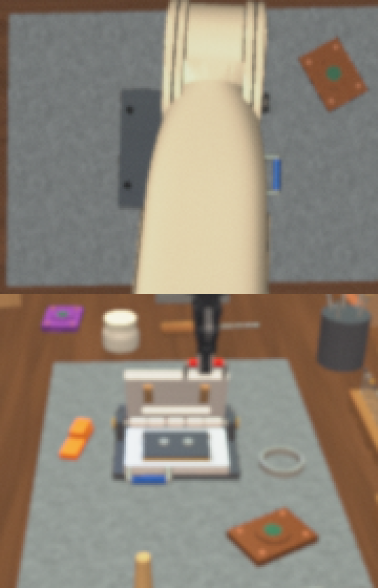

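The side view shows the plate, dark with two studs, lying in the blue leaf at (177,445). The blue handle is down at (150,478), and the red leaf is rising in the gripper. I'm continuing the swing.

Request:
{"api": "arm_command", "payload": {"slide": [[0,2.2,-0.85],[0,4.5,-1.35],[0,6.85,-1.5],[0,9.2,-1.3],[0,11.45,-0.7]], "spin": [0,0,0,0,0]}}

```text
clock: 26.85
eef_pos: [0.5727, 0.0784, 0.1664]
tool_rot: [0.018, 1.0, -0.0, 0.001]
ft_force: [2.7, -4.2, -3.5]
grip_width: 0.0094
grasp_force: 59.6
```

Request:
{"api": "arm_command", "payload": {"slide": [[0,2.15,0.95],[0,4.15,2.2],[0,5.9,3.75],[0,7.4,5.6],[0,8.5,7.35]], "spin": [0,0,0,0,0]}}

```text
clock: 27.48
eef_pos: [0.5758, 0.1623, 0.091]
tool_rot: [0.019, 1.0, -0.002, 0.001]
ft_force: [5.1, -10.4, -2.8]
grip_width: 0.0099
grasp_force: 59.8
```

Request:
{"api": "arm_command", "payload": {"slide": [[0,0.75,1.7],[0,1.2,3.2],[0,1.45,4.45],[0,1.55,5.25],[0,1.6,5.75]], "spin": [0,0,0,0,0]}}

```text
clock: 28.1
eef_pos: [0.5765, 0.1772, 0.0342]
tool_rot: [0.019, 1.0, -0.002, 0.001]
ft_force: [3.8, -8.4, 2.5]
grip_width: 0.0098
grasp_force: 60.2
```

Request:
{"api": "arm_command", "payload": {"slide": [[0,-0.1,0.3],[0,-0.1,0.6],[0,-0.1,0.85],[0,-0.1,0.95],[0,-0.1,1]], "spin": [0,0,0,0,0]}}

```text
clock: 28.72
eef_pos: [0.5765, 0.1774, 0.0251]
tool_rot: [0.019, 1.0, -0.001, 0.001]
ft_force: [2.8, -5.9, 5.5]
grip_width: 0.0098
grasp_force: 60.5
```

Request:
{"api": "arm_command", "payload": {"slide": [[0,0,0.1],[0,0,0.15],[0,0,0.15],[0,0,0.15],[0,0,0.15]], "spin": [0,0,0,0,0]}}

```text
clock: 29.35
eef_pos: [0.5766, 0.1775, 0.025]
tool_rot: [0.019, 1.0, -0.001, 0.001]
ft_force: [0.6, -7.4, 9.4]
grip_width: 0.0095
grasp_force: 61.1
```

Request:
{"api": "arm_command", "payload": {"slide": [[0,0,-0.1],[0,0,-0.1],[0,0,-0.1],[0,0,-0.1],[0,0,-1]], "spin": [0,0,0,0,0], "jaw": 3}}

```text
clock: 29.98
eef_pos: [0.5748, 0.1783, 0.0331]
tool_rot: [0.018, 1.0, -0.0, -0.001]
ft_force: [-0.9, 0.4, -0.5]
grip_width: 0.0299
grasp_force: 0.0
```

Request:
{"api": "arm_command", "payload": {"slide": [[0,0,-4],[0,0,-9],[0,0,-15],[0,-3,-20],[0,-7,-24]], "spin": [0,0,0,0,0]}}

```text
clock: 30.6
eef_pos: [0.5735, 0.1086, 0.2772]
tool_rot: [0.017, 1.0, 0.0, 0.002]
ft_force: [0.8, 0.7, 0.2]
grip_width: 0.0301
grasp_force: 0.0
```

```bash
python3 look.py 5; python3 fit.py | head -2
```

```text
30.6 [0.5735 0.1086 0.2772] [0.017  0.9999 0.0005 0.0018] [0.764  0.6532 0.1576] 0.030068259877487187
toolx [[-0.9994  0.0341 -0.0037]
 [ 0.0341  0.9994  0.001 ]]
wrist hinge [(array([187., 125.]), 0.84, array([0.5294, 0.0318, 0.0492]))]
wrist red_grip [(array([304., 159.]), 0.96, array([0.5771, 0.176 , 0.0451]))]
wrist blue_grip [(array([62., 93.]), 0.58, array([ 0.4875, -0.1144,  0.042 ]))]
wrist blue_nest []
wrist plate [(array([130., 127.]), 0.74, array([ 0.5301, -0.0385,  0.0445])), (array([ 37., 208.]), 0.68, array([ 0.6414, -0.1997,  0.0212]))]
wrist plate_mid [(array([ 36., 208.]), 0.87, array([ 0.641 , -0.2018,  0.0208])), (array([133., 126.]), 0.72, array([ 0.5283, -0.0357,  0.0439]))]
0.0187
wrist red 320 mid [0.577  0.1773 0.043 ] mean [0.5766 0.177  0.0433] zmax 0.04486397687156342 rect [577.4 177.3] [11.3 46.7] 87.0
wrist blue 447 mid [ 0.4858 -0.1171  0.0416] mean [ 0.4856 -0.1164  0.0426] zmax 0.04487905418102342 rect [ 486.3 -117.5] [10.6 46.2] 87.9
```

View pics/wrist_5.png

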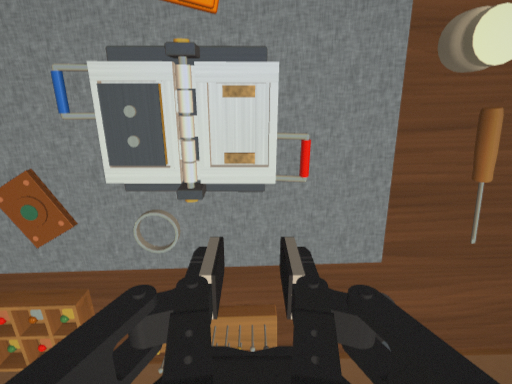

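The plate lies dark side up in the blue leaf at (133,125). Both leaves are flat, with the red handle at (305,158) and the blue at (61,92). The bystanders in view have not moved.

```bash
python3 -c "
from workcell import *
print(job_done())"
```

```text
the job is handed in; nothing more can be done
None
```

The job is handed in at about 31 s: the brass plate lies dark side up in the blue leaf, both leaves are flat, and the gripper is clear, but the hand-in returned no verdict.

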